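Release the jammed stall till

TASK

The stall's cash till will not open: take the red-handled release rod from its brass stand, push it down through the slot in the till's top, feel gently along the slot for the hidden catch and press it with the rod until the drawer springs open. Then put the rod back in its stand, fully down, and let go. Do not force the till, and leave the pewter and brass wares where they are.

Things in the scene. Friction and masses are not known exactly. Their poses are not given: they have to be found in the camera images.
- till: grey sheet-steel cash till, fixed on the table, 240 (x) x 240 (y) x 90 mm high, blue drawer front on its -x face. Origin: centre of its underside; z up. Its sheet metal and catch are spoiled by a push of more than 20 N from the rod in any direction.
- slot (a point): centre of the release slot, level with the till's top face (90 mm above the table); axes as the till's. The slot is 90 mm long along y and 11 mm wide along x, rimmed in white, its edge 4 mm thick, hollow below. The catch's head hides under it, 10 mm long along y and wider than the slot in x, centred anywhere from y = -36 to +36 mm and its flat top 24 to 44 mm below the top face (both differ).
- slot_floor (a point): point on the hard floor inside the till, 66 mm straight below slot; axes as the till's. The rod reaches this floor wherever the catch's head is not under it. The floor is flat along the whole slot.
- drawer (a joint): how far the till's drawer is out towards the till's -x, m: 0 shut, 0.06 fully open, no handle; a spring drives it out once the catch lets go, and it stays out. The catch's head is stiff sideways (a rod bumps into its side) and gives only downward, on a spring: 4 N to start, 6 to 8 N where it lets go, 6 mm down; hard stop 9 mm down; it springs back up.
- rod: release rod, 125 mm long, about 0.12 kg: round steel shaft 8 mm in diameter from its tip to 80 mm up, then a red square handle 24 x 24 mm (sides along its x and y) from 80 to 125 mm up. Origin: centre of the shaft's tip; z runs from the tip to the handle. At the start it stands in the stand's bore, the handle's underside resting on the stand's top.
- stand: brass block 50 x 50 x 88 mm high on a thin 58 mm wooden foot, fixed on the table, with an upright bore of 13 mm diameter and 82 mm depth in the middle of its top. Origin: centre of its underside; z up. With the rod fully down, the rod's tip is 8 mm above the stand's origin.
- goblet: pewter cup, rim radius 34 mm, 85 mm high, loose; origin under its centre; leave it alone
- plate: pewter plate, radius 80 mm, 18 mm high, loose; origin under its centre; leave it alone
- bowl: brass bowl, radius 60 mm, 45 mm high, loose; origin under its centre; leave it alone
- bell: small brass bell, radius 20 mm, 54 mm high, standing loose on the till's top in front of the slot; origin under its centre; leave it alone
There are look-alikes about, which are no part of the job. Leave any black or blue look-alike of the rod alone.

How it is judged (in metres and radians):
On the way, in this order (a step that is already met when the one before it is completed fails the run):
1. the rod's tip is 10 mm or more down through the slot (z of rod in the frame of slot below -0.01 m and x of rod in the frame of slot between -0.008 and 0.008 m and y of rod in the frame of slot between -0.046 and 0.046 m), for 0.05 s.
2. the drawer springs out while the rod is in the slot (value of joint drawer above 0.02 m and z of rod in the frame of slot below -0.02 m and x of rod in the frame of slot between -0.008 and 0.008 m and y of rod in the frame of slot between -0.046 and 0.046 m), for 0.05 s.
At the end, for the whole second after the job is handed in: the drawer is out by more than 50 mm; the rod stands at rest in its stand, tip within 6 mm of the bore's axis, within 5 mm of fully down and within 0.1 rad of upright; goblet, plate, bowl and bell within 25 mm of where they were (value of joint drawer above 0.05 m and horizontal distance between rod and stand below 0.006 m and z of rod in the frame of stand below 0.013 m and angle between rod's own z axis and vertical below 0.1 rad and linear speed of rod below 0.02 m/s and distance of each of goblet, plate, bowl, bell from where it was at the start of the episode below 0.025 m); the robot touches nothing.
It fails at once if the rod pushes on the till or its catch with more than 20 N (contact force between rod and till above 20 N).
It fails at once if a finger or the arm pushes on the till with more than 20 N (contact force between any of the fingers, the arm and till above 20 N).
It fails at once if a bystander is moved by more than 25 mm (distance of any of goblet, plate, bowl, bell from where it was at the start of the episode above 0.025 m).
It also fails if it takes over 72 s, if anything falls off the work surface, if the arm or the gripper's body presses on something with over 40 N, if the wrist force passes 120 N, or if a joint passes its speed limit or range.

ROBOT

A 6-joint arm with a two-finger parallel gripper is mounted at the origin on the work surface. World frame = base frame: x ahead of the robot, y to its left, z up, the work surface at z = 0. Lengths are in m, angles in degrees, forces in N, time in s.
With the tool pointing down it reaches from about 0.375 to 0.925 m from the base axis. Payload 5.7 kg.
Tool frame: the origin (TCP) lies at the very end of the fingers, on their centre line; the grasp point (between the pads) lies bot.grasp_offset behind it (bot.grasp_offset is the distance from the TCP to the grasp point, in m); z points along the fingers, y is the line along which they close (so a half turn about z gives the same grasp; the last joint's range is limited). The gripper opens to 88 mm and grips with 3 to 60 N. Pads are 20 mm wide; open, the fingers measure 115 mm over their backs; the gripper's body (75 mm by 178 mm) begins 61 mm behind the grasp point.
Start: joints at [63.936, 20.558, 86.54, -0, 72.909, -6.595], TCP at [0.2, 0.566, 0.223] pointing down, gripper open.
Joint ranges: [-170.27, 170.27], [-57.76, 135], [12.27, 136.19], [-55.21, 235.2], [11.17, 155.16], [-170.74, 170.74]. Speed limits (degrees/s): [136.94, 136.94, 180, 180, 180, 180].

INTERFACE

Orientations are given as [roll, pitch, yaw] about the fixed x, y, z axes, in that order (R = Rz(yaw) Ry(pitch) Rx(roll)).
In Python, from rig import bot gives the robot as it stands.
- The arm moves only by the tool jog_arm, never from a script. Its argument "steps" is a list of rows, each a list of 6 numbers: the shift along the world's x, y, z in m, then the turn, a rotation vector about the world's x, y, z in degrees. A call has 1 to 5 rows; each row is the pose to reach, as a shift and turn from the pose commanded when the call began; what a row does not reach only later rows make up. A row lasts 1/10 s, in which the tool goes at most 50 mm and 8.59 degrees, less where a joint would pass 70% of its speed; a pose out of reach is approached as far as the arm can. A call with a gripper value outside its range is refused whole. "gripper" is the closure in counts, from 0 (fully open) to 255 (shut), set as the call begins (left out, the last holds). The fingers move at their own pace and stop on an object; the grip force is fixed at half the most. Time passes only in rows, so rows that repeat a pose let the fingers close. It gives the time, the measured TCP pose, the force, the opening and the grip force at its end, in the units of the state.
- bot.get_obs(): the state, without advancing time (a new reading comes with each control period).
- bot.camera(name): name is "scene" or "top"; returns a dict with "image" (400x640x3 uint8, red, green, blue), "K" (3x3 intrinsics, pixels), "extrinsics" (4x4, takes a point from camera to world coordinates). Camera axes: x right, y down, z forward; pixel columns grow to the right and rows downward; lengths in m; the calibration is good to about 2 mm. A picture is of the moment at which its call begins. There is no depth.
- bot.close_job(): hands the job in; it is judged then, once.
Trained networks look in the newest picture that a camera, given by its name, has taken for a name from the list of things; names that differ only in an ending like _2 or _b are one class to them, and where a whole thing is asked for, a point or a joint stands for the part that bears it (a point fixed in the world has none). Each returns a list of dicts, best first, with "score" (0 to 1); they miss things now and then, are a little off and sometimes report something else, mostly with a low value. They report only what shows in the picture. A call takes as long as a camera call. They do not tell look-alikes from the thing itself.
- bot.trace(thing, camera): "pixels" (400x640 bool, what is visible of it) and "extent" ([left, top, right, bottom] in pixels, round what is visible of it).
- bot.tip_of(thing, camera): "xy" ([column, row] in pixels: a listed point, or the origin of a listed thing).
The state is a dict: "time_s": time; "q": joint angles; "joint_vel": joint speeds; "joint_torque": joint torques, N m; "tool_pos": TCP position; "ee_rot": TCP orientation; "force": force on the tool from outside, world axes, zero at the start; "ft_torque": the same for the moment, N m; "width": opening from 0.0 (shut) to 1.0 (fully open); "gripper_force": force on a finger pad.
Only numpy, scipy, OpenCV 4.12 (cv2) and the standard library are available. Lean on these libraries where they do the work, as an engineer would, in place of code of your own. Each camera call takes 0.05 s, during which the arm holds its last target. There are 200 camera calls.

## Working session

There is one attempt and no reset: what is moved stays moved. The work goes in short steps, Python scripts to look and compute and a tool call to move; the robot and the scene stay as the last step left them, time stands still between calls to the robot, and variables do not carry over. Pictures are saved under pics/ and viewed, at most 10 in all, crops included, and the job is handed in when it is done.

Besides the shell and the picture viewer there is one more tool, called after ">>>" by a JSON object that holds its "api" and its "payload". jog_arm: Moves the arm, as the interface text tells. Its arguments: {"type":"object","properties":{"steps":{"type":"array"},"gripper":{"type":"number"}},"required":["steps"]}

```bash
mkdir -p pics
cat > h.py <<'E'
import numpy as np,cv2
from rig import bot
def ray(c,px):
    K=np.array(c["K"]);T=np.array(c["extrinsics"]);d=T[:3,:3]@np.linalg.inv(K)@np.array([px[0],px[1],1.]);return T[:3,3],d
def atz(c,px,z):
    o,d=ray(c,px);return o+d*(z-o[2])/d[2]
def proj(c,p):
    T=np.linalg.inv(np.array(c["extrinsics"]));q=np.array(c["K"])@(T[:3,:3]@np.array(p)+T[:3,3]);return q[:2]/q[2]
def save(c,n):cv2.imwrite(n,c["image"][:,:,::-1])
E
python3 - <<'E'
from h import *
o=bot.get_obs();print(o,bot.grasp_offset)
cs={}
for n in("scene","top"):
    c=bot.camera(n);cs[n]=c;save(c,f"pics/{n}0.png");print(n,np.round(c["extrinsics"],3).tolist(),np.round(c["K"],1).tolist())
    for t in("rod","stand","till","slot","bell","goblet"):
        for r in bot.trace(t,n)[:4] if t!="slot" else []:print(t,"tr",round(r["score"],2),r["extent"])
        for r in bot.tip_of(t,n)[:4]:print(t,"tip",round(r["score"],2),np.round(r["xy"],1))
E
```

```text
{'time_s': 0.0, 'q': array([ 6.39364473e+01,  2.05954904e+01,  8.65985487e+01, -1.24020668e-03,
        7.29093384e+01, -6.59554015e+00]), 'joint_vel': array([ 0.01835959, -0.05666879, -0.08726003,  0.01023856,  0.02909609,
        0.06324972]), 'joint_torque': array([-4.94044914e-03, -5.15379953e+01, -2.70717859e+01,  6.68518525e-02,
        3.50225880e-02, -1.71750776e-04]), 'tool_pos': array([0.19968349, 0.56506012, 0.22183792]), 'ee_rot': array([-1.79897171e+02, -1.06969748e-02,  1.60532343e+02]), 'force': array([ 0.13918136, -0.66564853,  0.12133277]), 'ft_torque': array([-0.01818302,  0.00827248, -0.01874984]), 'gripper_force': 0.0, 'width': 0.9987014022253059} 0.0187
scene [[-0.81, 0.481, -0.336, 0.89], [0.587, 0.647, -0.487, 0.5], [-0.017, -0.592, -0.806, 0.946], [0.0, 0.0, 0.0, 1.0]] [[458.1, 0.0, 321.0], [0.0, 458.1, 202.6], [0.0, 0.0, 1.0]]
rod tr 0.73 [278.6, 80.8, 289.6, 102.9]
rod tr 0.61 [279.1, 103.8, 290.3, 118.7]
rod tr 0.53 [301.3, 82.7, 313.5, 119.2]
rod tip 0.72 [311.1 119.2]
stand tr 0.89 [271.2, 117.1, 299.2, 148.7]
stand tip 0.64 [287.2 143. ]
till tr 0.66 [22
[... 319 characters left out ...]
[0.017, -0.138, -0.99, 0.869], [0.0, 0.0, 0.0, 1.0]] [[364.7, 0.0, 321.5], [0.0, 364.7, 196.6], [0.0, 0.0, 1.0]]
rod tr 0.79 [440.7, 227.3, 463.9, 243.8]
rod tr 0.67 [446.1, 276.6, 477.2, 291.8]
rod tr 0.59 [470.0, 257.3, 500.3, 271.9]
rod tip 0.56 [451.  281.2]
rod tip 0.53 [465.6 260.4]
rod tip 0.49 [432.5 234.2]
stand tr 0.59 [417.7, 220.2, 456.8, 256.1]
stand tip 0.66 [430.3 240.3]
till tr 0.62 [261.0, 118.8, 385.7, 242.8]
till tip 0.77 [321.3 184.4]
till tip 0.52 [429.  140.1]
slot tip 0.67 [318.6 151.2]
bell tr 0.68 [296.2, 224.3, 378.8, 241.4]
bell tr 0.57 [337.0, 202.3, 356.8, 217.8]
bell tip 0.47 [344.9 210.5]
goblet tr 0.62 [156.3, 205.5, 202.1, 239.7]
goblet tip 0.87 [188.5 225.8]
```

View pics/top0.png

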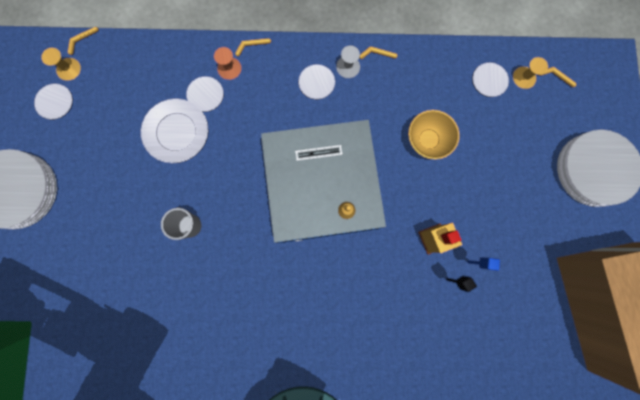

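View pics/scene0.png

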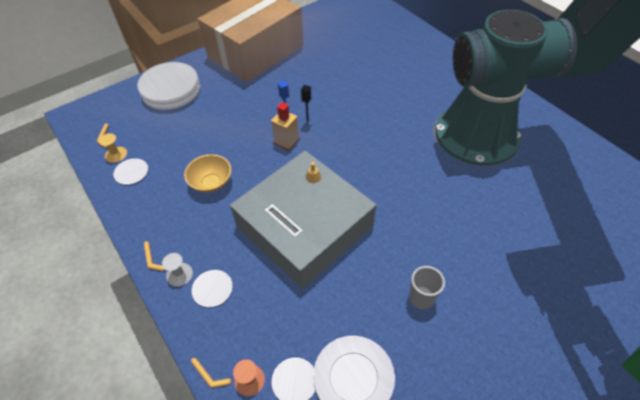

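Top view: the red handle (453,237) sits in the brass stand. The look-alikes are blue (492,264) and black (466,284). Red fits the description, so I'll confirm it in a crop and measure.

Run:
```python
from h import *
from scipy.optimize import least_squares
cs={n:bot.camera(n) for n in("top","scene")}
def tri(a,b):
    (o1,d1),(o2,d2)=ray(cs["top"],a),ray(cs["scene"],b)
    s=np.linalg.lstsq(np.c_[d1,-d2],o2-o1,rcond=None)[0];p,q=o1+s[0]*d1,o2+s[1]*d2
    return np.round((p+q)/2,4),round(np.linalg.norm(p-q),4)
def mask(n,f,box):
    im=cs[n]["image"].astype(int);m=f(im[...,0],im[...,1],im[...,2]);k=np.zeros_like(m);x0,y0,x1,y1=box;k[y0:y1,x0:x1]=m[y0:y1,x0:x1];return k
red=lambda r,g,b:(r>90)&(g<r*.45)&(b<r*.45)
blu=lambda r,g,b:(b>150)&(r<90)
blk=lambda r,g,b:(r+g+b<110)
cen=lambda m:np.argwhere(m).mean(0)[::-1]
for nm,f,b1,b2 in(("red",red,(425,220,475,260),(265,95,300,125)),("black",blk,(455,274,480,294),(298,82,315,105)),):
    a,b=mask("top",f,b1),mask("scene",f,b2);print(nm,a.sum(),b.sum(),cen(a),cen(b),tri(cen(a),cen(b)))
a=[491,264];b=[284,90];print("blue",tri(a,b))
# white rim of the slot
wh=lambda r,g,b:(r>165)&(g>165)&(b>165)
R={}
for n,bx in(("top",(285,138,352,168)),("scene",(258,196,310,242))):
    m=mask(n,wh,bx).astype(np.uint8);pts=np.argwhere(m)[:,::-1].astype(np.float32)
    w=np.array([atz(cs[n],p,.09)[:2] for p in pts],np.float32)*1000
    (cx,cy),s,an=cv2.minAreaRect(w);print("slot",n,len(pts),cx,cy,s,an)
# till top corners
g=cs["top"]["image"]
for p in((262,134),(369,121),(385,227),(275,241)):print("corner",p,np.round(atz(cs["top"],p,.09),4))
for n,p in(("top",(430.3,240.3)),("scene",(287.2,143))):print("stand",n,atz(cs[n],p,0))
for n,p in(("top",(344.9,210.5)),("scene",(311.8,176.2))):print("bell",n,atz(cs[n],p,.09))
t=cv2.resize(cs["top"]["image"][205:305,410:510],(600,600),interpolation=cv2.INTER_CUBIC)
cv2.imwrite("pics/crop1.png",t[:,:,::-1])
s=cv2.resize(cs["scene"]["image"][75:155,255:335],(600,600),interpolation=cv2.INTER_CUBIC)
cv2.imwrite("pics/crop2.png",s[:,:,::-1])
```

```text
red 125 72 [452.984 236.752] [282.875      107.76388889] (array([ 0.4494, -0.3019,  0.1294]), np.float64(0.0013))
black 159 89 [464.43396226 282.76100629] [305.66292135  94.74157303] (array([ 0.3566, -0.3318,  0.1045]), np.float64(0.0001))
blue (array([ 0.3937, -0.3882,  0.103 ]), np.float64(0.0041))
slot top 244 632.4969482421875 -27.75252914428711 (23.765304565429688, 102.48042297363281) 8.495214462280273
slot scene 314 629.722412109375 -30.079917907714844 (27.696672439575195, 107.09201049804688) 8.329392433166504
corner (262, 134) [0.6719 0.0972 0.09  ]
corner (369, 121) [ 0.7055 -0.1394  0.09  ]
corner (385, 227) [ 0.4703 -0.1718  0.09  ]
corner (275, 241) [0.4382 0.0621 0.09  ]
stand top [ 0.44509527 -0.2966122   0.        ]
stand scene [ 0.44937997 -0.29822058  0.        ]
bell top [ 0.50475145 -0.08592308  0.09      ]
bell scene [ 0.50440335 -0.09430892  0.09      ]
```

View pics/crop1.png

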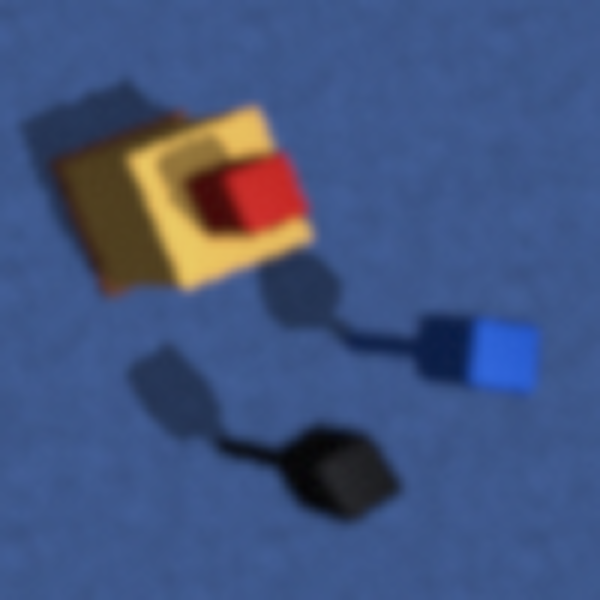

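View pics/crop2.png

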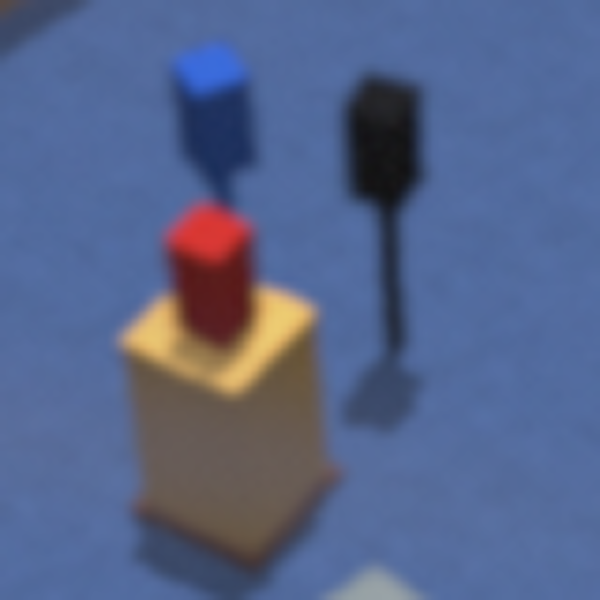

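The crops confirm it: the red handle stands in the brass block, and the blue and black rods stand on the cloth about 10 cm away. Next I work out the handle yaw and the tool poses.

Run:
```python
from h import *
from scipy.spatial.transform import Rotation as R
c=bot.camera("top");s=bot.camera("scene")
f=lambda P,z,c,o,k:np.array([atz(c,(np.array(p)+.5)/k+np.array(o)-.5,z)[:2] for p in P])*1000
def rep(n,P):
    e=np.roll(P,-1,0)-P;print(n,P.mean(0).round(1),np.linalg.norm(e,axis=1).round(1),np.degrees(np.arctan2(e[:,1],e[:,0])).round(1)%90)
rep("handle top",f([(220,168),(287,152),(307,212),(243,230)],.133,c,(410,205),6))
rep("handle scene",f([(208,202),(252,235),(212,267),(167,240)],.133,s,(255,75),7.5))
rep("stand top",f([(125,155),(262,105),(314,242),(186,292)],.088,c,(410,205),6))
rep("stand scene",f([(207,282),(318,310),(235,395),(121,342)],.088,s,(255,75),7.5))
o=bot.get_obs();r=R.from_euler("xyz",o["ee_rot"],degrees=True);print("tool y",r.as_matrix()[:,1],o["tool_pos"])
```

```text
handle top [ 450.6 -302.4] [23.6 20.9 22.8 21.8] [13.8 16.5 15.9 18.7]
handle scene [ 448.1 -303.9] [23.7 20.7 21.5 23.4] [ 7.2 14.6 13.6 19.5]
stand top [ 449.2 -304.1] [53.3 51.4 49.8 52.3] [20.2 18.9 21.2 22.8]
stand scene [ 448.2 -303.7] [43.6 51.1 50.3 42.4] [33.4 20.8 20.9 10.3]
tool y [ 3.33253479e-01  9.42837265e-01 -1.03893425e-04] [0.19998079 0.56565263 0.22262617]
```

>>> {"api": "jog_arm", "payload": {"steps": [[0.2, -0.15, 0.03, 0, 0, -40], [0.2, -0.15, 0.03, 0, 0, -40], [0.2, -0.15, 0.03, 0, 0, -40], [0.2, -0.15, 0.03, 0, 0, -40], [0.2, -0.15, 0.03, 0, 0, -40]], "gripper": 100}}

```text
time_s: 1.9
tool_pos: [0.3999, 0.4155, 0.2528]
ee_rot: [180.0, -0.0, 120.2]
force: [0.4, 1.2, 0.5]
width: 0.616
gripper_force: 0.0
```

>>> {"api": "jog_arm", "payload": {"steps": [[0.07, -0.24, 0, 0, 0, -14.5], [0.07, -0.24, 0, 0, 0, -14.5], [0.07, -0.24, 0, 0, 0, -14.5], [0.07, -0.24, 0, 0, 0, -14.5], [0.07, -0.24, 0, 0, 0, -14.5]]}}

```text
time_s: 2.4
tool_pos: [0.4688, 0.1748, 0.2526]
ee_rot: [180.0, 0.0, 106.0]
force: [1.7, 0.3, -0.2]
width: 0.606
gripper_force: 0.0
```

>>> {"api": "jog_arm", "payload": {"steps": [[0, -0.25, 0, 0, 0, 0], [0, -0.25, 0, 0, 0, 0], [0, -0.25, 0, 0, 0, 0], [0, -0.25, 0, 0, 0, 0], [0, -0.25, 0, 0, 0, 0]]}}

```text
time_s: 2.9
tool_pos: [0.4683, -0.0753, 0.2527]
ee_rot: [180.0, 0.0, 106.0]
force: [0.8, 0.0, -0.8]
width: 0.609
gripper_force: 0.0
```

>>> {"api": "jog_arm", "payload": {"steps": [[-0.02, -0.228, 0, 0, 0, 0], [-0.02, -0.228, 0, 0, 0, 0], [-0.02, -0.228, 0, 0, 0, 0], [-0.02, -0.228, 0, 0, 0, 0], [-0.02, -0.228, -0.05, 0, 0, 0]]}}

```text
time_s: 3.4
tool_pos: [0.4522, -0.3048, 0.2138]
ee_rot: [179.6, 0.7, 105.9]
force: [1.0, 0.4, -0.3]
width: 0.609
gripper_force: 0.0
```

Run:
```python
from h import *
o=bot.get_obs();print(o["tool_pos"],o["ee_rot"])
ims=[]
for n,z in(("top",6),("scene",6)):
    c=bot.camera(n);p=proj(c,[.449,-.303,.12]);x,y=(p-[33,40]).astype(int)
    im=c["image"].copy()
    ims.append(cv2.resize(im[y:y+80,x:x+66],(396,480),interpolation=cv2.INTER_CUBIC))
cv2.imwrite("pics/pre.png",np.hstack(ims)[:,:,::-1])
```

```text
[ 0.45224967 -0.30482403  0.21381282] [179.62213631   0.69405858 105.89279263]
```

View pics/pre.png

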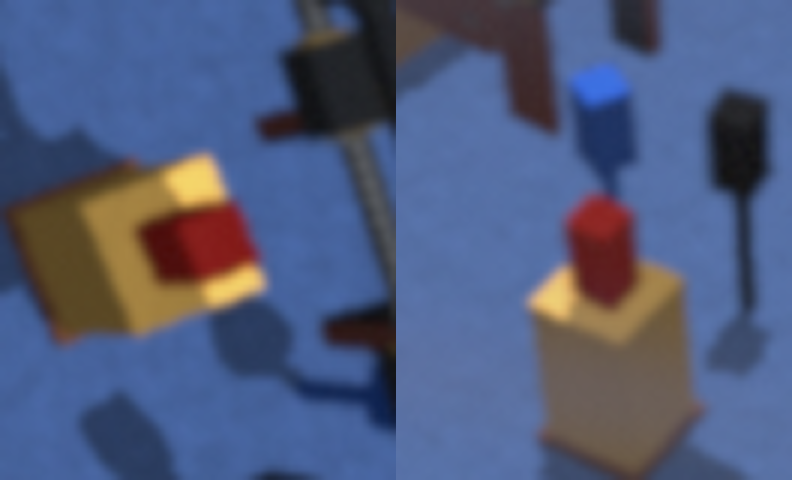

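The fingers straddle the red handle along world x, with the blue and black rods clear. Next, descend.

>>> {"api": "jog_arm", "payload": {"steps": [[0, 0, 0, 0, 0, 0], [0, 0, 0, 0, 0, 0]]}}

```text
time_s: 3.7
tool_pos: [0.4494, -0.2968, 0.21]
ee_rot: [180.0, 0.0, 106.1]
force: [-0.2, -0.6, -0.7]
width: 0.608
gripper_force: 0.0
```

>>> {"api": "jog_arm", "payload": {"steps": [[0, -0.006, -0.03, 0, 0, 0], [0, -0.006, -0.06, 0, 0, 0], [0, -0.006, -0.09, 0, 0, 0], [0, -0.006, -0.114, 0, 0, 0], [0, -0.006, -0.114, 0, 0, 0]]}}

```text
time_s: 4.2
tool_pos: [0.4481, -0.301, 0.0938]
ee_rot: [-179.9, -0.2, 106.1]
force: [0.2, 0.5, 0.6]
width: 0.605
gripper_force: 0.0
```

>>> {"api": "jog_arm", "payload": {"steps": [[0, 0, 0, 0, 0, 0], [0, 0, 0, 0, 0, 0], [0, 0, 0, 0, 0, 0], [0, 0, 0, 0, 0, 0], [0, 0, 0, 0, 0, 0]], "gripper": 255}}

```text
time_s: 4.7
tool_pos: [0.4495, -0.3039, 0.0963]
ee_rot: [179.9, 0.1, 106.0]
force: [-0.6, 1.4, 6.9]
width: 0.276
gripper_force: 29.2
```

>>> {"api": "jog_arm", "payload": {"steps": [[0, 0, 0.03, 0, 0, 0], [0, 0, 0.06, 0, 0, 0], [0, 0, 0.1, 0, 0, 0], [0, 0, 0.14, 0, 0, 0], [0, 0, 0.165, 0, 0, 0]]}}

```text
time_s: 5.2
tool_pos: [0.4496, -0.3041, 0.2634]
ee_rot: [179.9, 0.2, 106.0]
force: [0.6, -0.7, -1.3]
width: 0.269
gripper_force: 30.0
```

>>> {"api": "jog_arm", "payload": {"steps": [[0.025, 0.03, 0, 0, 0, 0], [0.05, 0.075, 0, 0, 0, 0], [0.075, 0.115, 0, 0, 0, 0], [0.1, 0.15, 0, 0, 0, 0], [0.125, 0.19, 0, 0, 0, 0]]}}

```text
time_s: 5.7
tool_pos: [0.5745, -0.1122, 0.2603]
ee_rot: [180.0, 0.0, 106.0]
force: [1.2, 0.3, -1.1]
width: 0.27
gripper_force: 30.0
```

>>> {"api": "jog_arm", "payload": {"steps": [[0.025, 0.035, 0, 0, 0, 0], [0.056, 0.083, 0, 0, 0, 0], [0.056, 0.083, -0.02, 0, 0, 0], [0.056, 0.083, -0.05, 0, 0, 0], [0.056, 0.083, -0.05, 0, 0, 0]]}}

```text
time_s: 6.2
tool_pos: [0.6269, -0.0293, 0.2062]
ee_rot: [-179.6, -0.2, 106.1]
force: [-0.9, -0.9, -0.7]
width: 0.268
gripper_force: 30.0
```

>>> {"api": "jog_arm", "payload": {"steps": [[0, 0, 0, 0, 0, 0], [0, 0, 0, 0, 0, 0]]}}

```text
time_s: 6.4
tool_pos: [0.6306, -0.031, 0.2116]
ee_rot: [179.9, 0.0, 106.0]
force: [-0.1, -0.2, 0.1]
width: 0.273
gripper_force: 30.0
```

Run:
```python
from h import *
o=bot.get_obs();print(o["tool_pos"],o["ee_rot"],o["force"])
ims=[]
for n in("top","scene"):
    c=bot.camera(n)
    for r in bot.tip_of("rod",n)[:3]:print(n,"rod",round(r["score"],2),np.round(r["xy"],1))
    for r in bot.tip_of("slot",n)[:2]:print(n,"slot",round(r["score"],2),np.round(r["xy"],1),atz(c,r["xy"],.09))
    print("exp tip",proj(c,o["tool_pos"]-[0,0,.088]),"exp slot",proj(c,[.631,-.029,.09]))
    p=proj(c,[.63,-.03,.11]);x,y=(p-[40,35]).astype(int);print(x,y)
    ims.append(cv2.resize(c["image"][y:y+80,x:x+80],(400,400),interpolation=cv2.INTER_CUBIC))
cv2.imwrite("pics/tip.png",np.hstack(ims)[:,:,::-1])
```

```text
[ 0.63058444 -0.03101629  0.21163873] [1.79902008e+02 4.85916128e-02 1.05988004e+02] [-0.07961122 -0.22830074  0.05505609]
top rod 0.75 [446.5 279.4]
top slot 0.69 [316.9 152.6] [ 0.63155843 -0.0242773   0.09      ]
exp tip [320.17251549 148.98152735] exp slot [319.05034749 152.87859922]
279 115
scene rod 0.78 [280.8 209.6]
scene rod 0.7 [308.  119.7]
scene rod 0.38 [311.7 177.5]
scene slot 0.59 [287.4 218.3] [ 0.61998165 -0.02652507  0.09      ]
exp tip [281.09994768 210.70159186] exp slot [282.72609996 219.97610716]
242 179
```

View pics/tip.png

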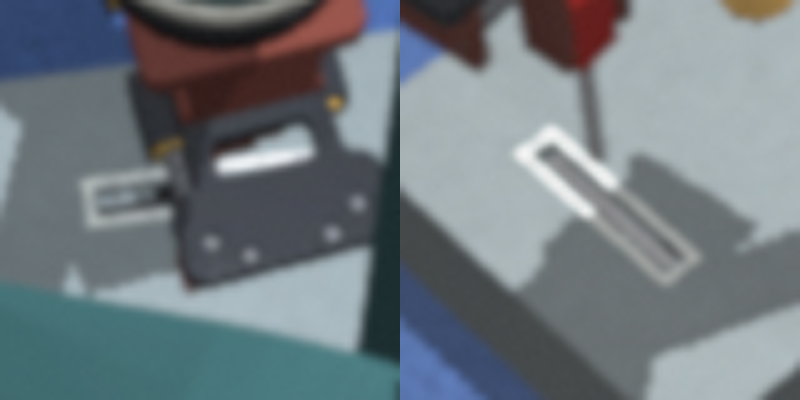

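The scene view shows the shaft tip at pixel (281.6,210.4), about 1 px from the prediction. The slot centre is near (284,220). Lower to just above the slot and compare there.

>>> {"api": "jog_arm", "payload": {"steps": [[0, 0, -0.012, 0, 0, 0], [0, 0, -0.024, 0, 0, 0], [0, 0, -0.024, 0, 0, 0], [0, 0, -0.024, 0, 0, 0]]}}

```text
time_s: 7.1
tool_pos: [0.6292, -0.0303, 0.185]
ee_rot: [-179.9, -0.0, 106.0]
force: [0.8, -0.4, -1.6]
width: 0.271
gripper_force: 30.0
```

Run:
```python
from h import *
o=bot.get_obs();P=o["tool_pos"];print(P,o["force"])
c=bot.camera("scene");save(c,"pics/s5.png")
# rectify the till's top plane (z=.09) at 0.25 mm/px, till axes centred at (.631,-.029)
a=np.radians(8.4);ex=np.array([np.cos(a),np.sin(a),0]);ey=np.array([-np.sin(a),np.cos(a),0]);O=np.array([.631,-.029,.09])
def rect(z):
    uv=[(-.04,-.07),(.04,-.07),(.04,.07),(-.04,.07)]
    src=np.float32([proj(c,O+ex*u+ey*v+[0,0,z-.09]) for u,v in uv]);dst=np.float32([((u+.04)*4000,(v+.07)*4000) for u,v in uv])
    return cv2.warpPerspective(c["image"],cv2.getPerspectiveTransform(src,dst),(320,560),flags=cv2.INTER_CUBIC)
im=rect(.09);d=P-[0,0,.088]-O
print("tip rel slot est (till axes)",d@ex*1e3,d@ey*1e3,d[2]*1e3)
g=im.mean(2)
for v in range(-50,51,10):
    r=g[int((v/1000+.07)*4000)-4:][:8].mean(0);k=np.arange(100,221)
    print(v,[int(x) for x in r[88:232:8]])
print("cols mm",[(i-160)/4 for i in range(88,232,8)])
im2=cv2.copyMakeBorder(im,0,0,0,20,cv2.BORDER_CONSTANT)
p=proj(c,P-[0,0,.088]);x,y=(p-[26,28]).astype(int);print("exp tip px",p,"crop",x,y)
z=cv2.resize(c["image"][y:y+56,x:x+46],(460,560),interpolation=cv2.INTER_CUBIC)
cv2.imwrite("pics/rect.png",np.hstack([im2,z])[:,:,::-1])
```

```text
[ 0.62920801 -0.03030488  0.18503299] [ 0.759143   -0.38463858 -1.56025631]
tip rel slot est (till axes) -1.963387539511707 -1.0291013433442144 7.032985635967604
-50 [174, 181, 201, 226, 237, 239, 235, 229, 224, 224, 228, 236, 241, 238, 223, 196, 179, 177]
-40 [176, 184, 209, 230, 236, 216, 163, 124, 114, 116, 134, 177, 220, 229, 216, 193, 178, 178]
-30 [134, 161, 197, 225, 231, 206, 161, 129, 131, 138, 148, 192, 227, 236, 222, 197, 182, 179]
-20 [114, 107, 128, 168, 188, 177, 143, 129, 134, 138, 147, 183, 226, 234, 222, 197, 180, 177]
-10 [146, 136, 129, 117, 107, 100, 102, 116, 131, 138, 140, 164, 200, 208, 190, 163, 152, 152]
0 [109, 112, 127, 144, 147, 131, 115, 120, 133, 136, 132, 134, 151, 155, 141, 122, 113, 111]
10 [110, 114, 132, 160, 170, 154, 128, 124, 137, 140, 133, 134, 148, 154, 141, 122, 113, 111]
20 [107, 124, 170, 221, 234, 210, 158, 130, 135, 139, 133, 132, 145, 151, 137, 119, 112, 111]
30 [110, 128, 177, 224, 231, 205, 148, 125, 133, 139, 134, 135, 149, 153, 138, 118, 112, 113]
40 [110, 126, 165, 206, 215, 184, 134, 113, 129, 139, 134, 133, 147, 154, 139, 121, 113, 112]
50 [109, 110, 119, 135, 145, 145, 142, 139, 141, 144, 147, 148, 148, 140, 127, 115, 111, 112]
cols mm [-18.0, -16.0, -14.0, -12.0, -10.0, -8.0, -6.0, -4.0, -2.0, 0.0, 2.0, 4.0, 6.0, 8.0, 10.0, 12.0, 14.0, 16.0]
exp tip px [282.81388919 217.44181312] crop 256 189
```

View pics/rect.png

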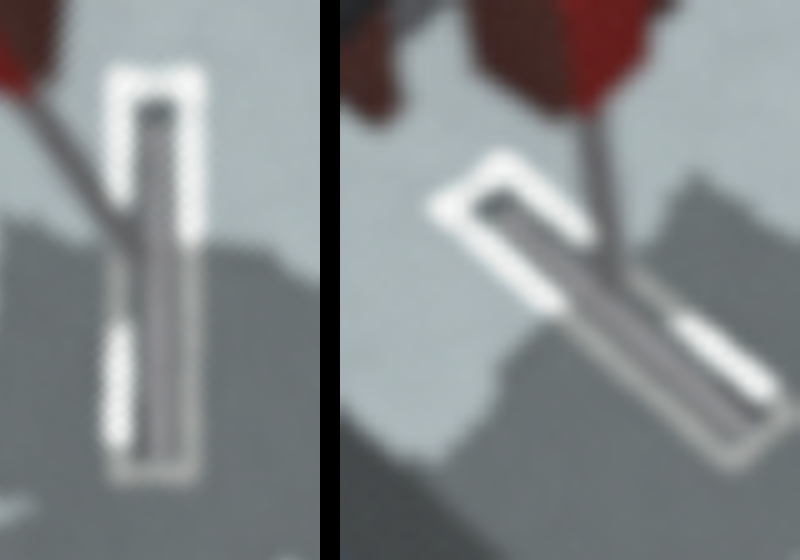

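>>> {"api": "jog_arm", "payload": {"steps": [[0, 0, 0, 0, 0, 0], [0, 0, 0, 0, 0, 0], [0, 0, 0, 0, 0, 0]]}}

```text
time_s: 7.45
tool_pos: [0.6301, -0.0304, 0.1865]
ee_rot: [180.0, 0.0, 106.0]
force: [-0.6, 0.2, -0.8]
width: 0.273
gripper_force: 30.0
```

>>> {"api": "jog_arm", "payload": {"steps": [[0, 0, 0, 0, 0, 0]]}}

```text
time_s: 7.55
tool_pos: [0.63, -0.0304, 0.1863]
ee_rot: [180.0, 0.0, 106.0]
force: [-0.1, -0.1, -1.5]
width: 0.275
gripper_force: 30.0
```

>>> {"api": "jog_arm", "payload": {"steps": [[0, 0, 0, 0, 0, 0]]}}

```text
time_s: 7.65
tool_pos: [0.6299, -0.0304, 0.1862]
ee_rot: [180.0, 0.0, 106.0]
force: [-0.2, -0.2, -0.2]
width: 0.268
gripper_force: 30.0
```

>>> {"api": "jog_arm", "payload": {"steps": [[0, 0, -0.003, 0, 0, 0], [0, 0, -0.006, 0, 0, 0], [0, 0, -0.007, 0, 0, 0], [0, 0, -0.008, 0, 0, 0], [0, 0, -0.009, 0, 0, 0]]}}

```text
time_s: 8.15
tool_pos: [0.63, -0.0304, 0.177]
ee_rot: [-180.0, -0.0, 106.0]
force: [-0.9, 0.2, 0.1]
width: 0.273
gripper_force: 30.0
```

>>> {"api": "jog_arm", "payload": {"steps": [[0, 0, -0.0005, 0, 0, 0], [0, 0, -0.001, 0, 0, 0], [0, 0, -0.001, 0, 0, 0]]}}

```text
time_s: 8.45
tool_pos: [0.6299, -0.0304, 0.1761]
ee_rot: [-180.0, 0.0, 106.0]
force: [-0.3, 0.1, -0.4]
width: 0.272
gripper_force: 30.0
```

>>> {"api": "jog_arm", "payload": {"steps": [[0, 0, -0.001, 0, 0, 0], [0, 0, -0.002, 0, 0, 0], [0, 0, -0.003, 0, 0, 0]]}}

```text
time_s: 8.75
tool_pos: [0.6299, -0.0304, 0.173]
ee_rot: [-180.0, 0.0, 106.0]
force: [-0.1, 0.0, -1.1]
width: 0.271
gripper_force: 30.0
```

>>> {"api": "jog_arm", "payload": {"steps": [[0, 0, -0.001, 0, 0, 0], [0, 0, -0.002, 0, 0, 0], [0, 0, -0.003, 0, 0, 0], [0, 0, -0.004, 0, 0, 0], [0, 0, -0.005, 0, 0, 0]]}}

```text
time_s: 9.25
tool_pos: [0.6299, -0.0304, 0.168]
ee_rot: [-180.0, -0.0, 106.0]
force: [0.3, 0.4, -1.4]
width: 0.27
gripper_force: 30.0
```

>>> {"api": "jog_arm", "payload": {"steps": [[0, 0, -0.002, 0, 0, 0], [0, 0, -0.004, 0, 0, 0], [0, 0, -0.006, 0, 0, 0], [0, 0, -0.008, 0, 0, 0], [0, 0, -0.01, 0, 0, 0]]}}

```text
time_s: 9.75
tool_pos: [0.6299, -0.0304, 0.1579]
ee_rot: [-180.0, 0.0, 106.0]
force: [0.4, 0.4, -0.7]
width: 0.275
gripper_force: 30.0
```

>>> {"api": "jog_arm", "payload": {"steps": [[0, 0, -0.001, 0, 0, 0], [0, 0, -0.002, 0, 0, 0], [0, 0, -0.003, 0, 0, 0], [0, 0, -0.004, 0, 0, 0], [0, 0, -0.005, 0, 0, 0]]}}

```text
time_s: 10.25
tool_pos: [0.6299, -0.0304, 0.1531]
ee_rot: [-180.0, 0.0, 106.0]
force: [0.4, 0.2, -0.6]
width: 0.274
gripper_force: 30.0
```

>>> {"api": "jog_arm", "payload": {"steps": [[0, 0, -0.001, 0, 0, 0], [0, 0, -0.002, 0, 0, 0], [0, 0, -0.003, 0, 0, 0]]}}

```text
time_s: 10.55
tool_pos: [0.6299, -0.0304, 0.15]
ee_rot: [-180.0, 0.0, 106.0]
force: [-0.2, -1.1, -1.3]
width: 0.272
gripper_force: 30.0
```

Depth is about 28 mm and nothing touches yet. Continue.

>>> {"api": "jog_arm", "payload": {"steps": [[0, 0, -0.001, 0, 0, 0], [0, 0, -0.002, 0, 0, 0], [0, 0, -0.003, 0, 0, 0], [0, 0, -0.004, 0, 0, 0], [0, 0, -0.005, 0, 0, 0]]}}

```text
time_s: 11.05
tool_pos: [0.6299, -0.0304, 0.145]
ee_rot: [-180.0, 0.0, 106.0]
force: [0.8, -0.1, -0.8]
width: 0.272
gripper_force: 30.0
```

>>> {"api": "jog_arm", "payload": {"steps": [[0, 0, -0.001, 0, 0, 0], [0, 0, -0.002, 0, 0, 0], [0, 0, -0.003, 0, 0, 0]]}}

```text
time_s: 11.35
tool_pos: [0.6299, -0.0304, 0.142]
ee_rot: [-180.0, -0.0, 106.0]
force: [1.3, -0.8, -1.5]
width: 0.271
gripper_force: 30.0
```

>>> {"api": "jog_arm", "payload": {"steps": [[0, 0, -0.001, 0, 0, 0], [0, 0, -0.002, 0, 0, 0], [0, 0, -0.003, 0, 0, 0], [0, 0, -0.004, 0, 0, 0], [0, 0, -0.005, 0, 0, 0]]}}

```text
time_s: 11.85
tool_pos: [0.6299, -0.0304, 0.1371]
ee_rot: [-180.0, -0.0, 106.0]
force: [0.3, 0.2, -0.9]
width: 0.271
gripper_force: 30.0
```

>>> {"api": "jog_arm", "payload": {"steps": [[0, 0, -0.001, 0, 0, 0], [0, 0, -0.002, 0, 0, 0], [0, 0, -0.003, 0, 0, 0], [0, 0, -0.004, 0, 0, 0], [0, 0, -0.005, 0, 0, 0]]}}

```text
time_s: 12.35
tool_pos: [0.6299, -0.0304, 0.132]
ee_rot: [-180.0, 0.0, 106.0]
force: [0.6, -0.6, -1.9]
width: 0.273
gripper_force: 30.0
```

>>> {"api": "jog_arm", "payload": {"steps": [[0, 0, -0.001, 0, 0, 0], [0, 0, -0.002, 0, 0, 0], [0, 0, -0.002, 0, 0, 0]]}}

```text
time_s: 12.65
tool_pos: [0.6299, -0.0304, 0.1299]
ee_rot: [-180.0, -0.0, 106.0]
force: [0.6, 0.0, -1.7]
width: 0.275
gripper_force: 30.0
```

At the slot's centre the tip reached 48 mm without contact, so the catch isn't there. Next probe is at y = +16.5 mm.

>>> {"api": "jog_arm", "payload": {"steps": [[0, 0, 0.01, 0, 0, 0], [0, 0, 0.02, 0, 0, 0], [0, 0, 0.028, 0, 0, 0], [0, 0, 0.028, 0, 0, 0]]}}

```text
time_s: 13.05
tool_pos: [0.6306, -0.0306, 0.1601]
ee_rot: [179.9, 0.1, 106.0]
force: [-0.6, -0.1, 0.2]
width: 0.273
gripper_force: 30.0
```

>>> {"api": "jog_arm", "payload": {"steps": [[-0.0008, 0.0054, 0, 0, 0, 0], [-0.0016, 0.0108, 0, 0, 0, 0], [-0.0024, 0.0163, 0, 0, 0, 0], [-0.0024, 0.0163, 0, 0, 0, 0]]}}

```text
time_s: 13.45
tool_pos: [0.6272, -0.0129, 0.1579]
ee_rot: [-180.0, -0.0, 106.1]
force: [1.5, 1.5, -1.8]
width: 0.276
gripper_force: 30.0
```

>>> {"api": "jog_arm", "payload": {"steps": [[0, 0, -0.003, 0, 0, 0], [0, 0, -0.005, 0, 0, 0], [0, 0, -0.007, 0, 0, 0], [0, 0, -0.009, 0, 0, 0], [0, 0, -0.009, 0, 0, 0]]}}

```text
time_s: 13.95
tool_pos: [0.6274, -0.0143, 0.1487]
ee_rot: [-180.0, -0.0, 106.0]
force: [0.7, -0.1, -2.0]
width: 0.271
gripper_force: 30.0
```

>>> {"api": "jog_arm", "payload": {"steps": [[0, 0, -0.002, 0, 0, 0], [0, 0, -0.004, 0, 0, 0], [0, 0, -0.006, 0, 0, 0], [0, 0, -0.007, 0, 0, 0], [0, 0, -0.007, 0, 0, 0]]}}

```text
time_s: 14.45
tool_pos: [0.6274, -0.0141, 0.1419]
ee_rot: [-180.0, -0.0, 106.0]
force: [1.4, -0.3, -0.9]
width: 0.272
gripper_force: 30.0
```

>>> {"api": "jog_arm", "payload": {"steps": [[0, 0, -0.002, 0, 0, 0], [0, 0, -0.004, 0, 0, 0], [0, 0, -0.006, 0, 0, 0], [0, 0, -0.007, 0, 0, 0], [0, 0, -0.007, 0, 0, 0]]}}

```text
time_s: 14.95
tool_pos: [0.6275, -0.0141, 0.1354]
ee_rot: [180.0, 0.0, 106.0]
force: [-0.1, 0.1, 2.5]
width: 0.27
gripper_force: 30.0
```

>>> {"api": "jog_arm", "payload": {"steps": [[0, 0, -0.001, 0, 0, 0], [0, 0, -0.002, 0, 0, 0], [0, 0, -0.002, 0, 0, 0]]}}

```text
time_s: 15.25
tool_pos: [0.6276, -0.0141, 0.1333]
ee_rot: [180.0, 0.0, 106.0]
force: [-0.7, 1.2, 4.3]
width: 0.271
gripper_force: 30.0
```

Contact: the force is up about 5–6 N and rising. Keep pressing in 1 mm steps.

>>> {"api": "jog_arm", "payload": {"steps": [[0, 0, -0.001, 0, 0, 0], [0, 0, -0.002, 0, 0, 0], [0, 0, -0.002, 0, 0, 0]]}}

```text
time_s: 15.55
tool_pos: [0.6276, -0.0141, 0.1313]
ee_rot: [180.0, 0.0, 106.0]
force: [-0.6, 0.5, 4.6]
width: 0.271
gripper_force: 30.0
```

>>> {"api": "jog_arm", "payload": {"steps": [[0, 0, -0.001, 0, 0, 0], [0, 0, -0.0015, 0, 0, 0], [0, 0, -0.0015, 0, 0, 0]]}}

```text
time_s: 15.85
tool_pos: [0.6276, -0.0141, 0.1297]
ee_rot: [180.0, 0.0, 106.0]
force: [-1.0, 0.6, 5.4]
width: 0.278
gripper_force: 30.0
```

Run:
```python
from h import *
c=bot.camera("top");save(c,"pics/t6.png")
a=cv2.imread("pics/top0.png");b=cv2.imread("pics/t6.png");print(cv2.absdiff(a,b)[236:262,268:392].mean())
c=bot.camera("scene")
print(proj(c,[.45,-.07,.07]))
```

```text
35.025951199338294
[335.72337583 177.2879125 ]
```

>>> {"api": "jog_arm", "payload": {"steps": [[0, 0, -0.0005, 0, 0, 0], [0, 0, -0.001, 0, 0, 0], [0, 0, -0.001, 0, 0, 0]]}}

```text
time_s: 16.25
tool_pos: [0.6276, -0.0141, 0.1287]
ee_rot: [180.0, 0.0, 106.0]
force: [-0.2, -0.1, 4.7]
width: 0.273
gripper_force: 30.0
```

Run:
```python
from h import *
c=bot.camera("top");t=c["image"][100:300,230:480]
s=bot.camera("scene")["image"][130:300,210:400]
cv2.imwrite("pics/press.png",np.hstack([cv2.resize(t,(400,320)),cv2.resize(s,(358,320))])[:,:,::-1])
```

```text
(no output)
```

View pics/press.png

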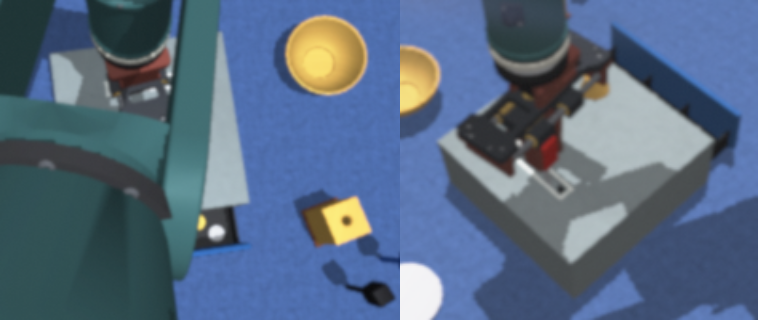

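The drawer is out, with coins visible at crop (210,230), and the empty bore shows at about (447,237). Retract and return.

>>> {"api": "jog_arm", "payload": {"steps": [[0, 0, 0.02, 0, 0, 0], [0, 0, 0.045, 0, 0, 0], [0, 0, 0.075, 0, 0, 0], [0, 0, 0.11, 0, 0, 0], [0, 0, 0.132, 0, 0, 0]]}}

```text
time_s: 16.85
tool_pos: [0.6278, -0.0142, 0.2621]
ee_rot: [180.0, 0.0, 106.0]
force: [0.4, 0.3, -1.6]
width: 0.269
gripper_force: 30.0
```

>>> {"api": "jog_arm", "payload": {"steps": [[-0.02, -0.033, 0, 0, 0, 0], [-0.045, -0.074, 0, 0, 0, 0], [-0.07, -0.114, 0, 0, 0, 0], [-0.095, -0.155, 0, 0, 0, 0], [-0.12, -0.195, 0, 0, 0, 0]]}}

```text
time_s: 17.35
tool_pos: [0.5058, -0.2102, 0.2597]
ee_rot: [-179.9, -0.0, 106.1]
force: [0.9, -1.3, -0.9]
width: 0.271
gripper_force: 30.0
```

>>> {"api": "jog_arm", "payload": {"steps": [[-0.025, -0.04, 0, 0, 0, 0], [-0.045, -0.075, 0, 0, 0, 0], [-0.058, -0.095, 0, 0, 0, 0], [-0.058, -0.095, -0.02, 0, 0, 0], [-0.058, -0.095, -0.04, 0, 0, 0]]}}

```text
time_s: 17.85
tool_pos: [0.4488, -0.3052, 0.2198]
ee_rot: [-180.0, 0.0, 105.9]
force: [0.6, 0.1, -1.5]
width: 0.267
gripper_force: 30.0
```

>>> {"api": "jog_arm", "payload": {"steps": [[0, 0, -0.02, 0, 0, 0], [0, 0, -0.02, 0, 0, 0], [0, 0, -0.02, 0, 0, 0], [0, 0, -0.02, 0, 0, 0]]}}

```text
time_s: 18.25
tool_pos: [0.45, -0.3045, 0.2014]
ee_rot: [180.0, 0.1, 106.0]
force: [-0.0, 0.5, -1.7]
width: 0.277
gripper_force: 30.0
```

Run:
```python
from h import *
o=bot.get_obs();P=o["tool_pos"];print(P,o["ee_rot"],o["force"])
ims=[]
for n in("top","scene"):
    c=bot.camera(n);p=proj(c,[.449,-.304,.1]);x,y=(p-[20,28]).astype(int)
    print(n,"crop",x,y,"tip",proj(c,P-[0,0,.088]),"bore",proj(c,[.449,-.304,.088]))
    ims.append(cv2.resize(c["image"][y:y+50,x:x+40],(400,500),interpolation=cv2.INTER_CUBIC))
cv2.imwrite("pics/bore.png",np.hstack(ims)[:,:,::-1])
import cv2 as _
c=dict(bot.camera("top"));im=cv2.imread("pics/t6.png")
g=im[228:248,438:456].astype(int).sum(2)
m=(g<g.min()+90);q=np.argwhere(m);
w=np.clip(260-g,0,None);yy,xx=np.mgrid[228:248,438:456]
print(g.tolist() if 0 else (g.min(),m.sum()),q.mean(0)[::-1]+[438,228],atz(c,q.mean(0)[::-1]+[438,228],.088))
```

```text
[ 0.4500025  -0.30446014  0.20140071] [1.79970612e+02 5.76318478e-02 1.06042306e+02] [-0.03565152  0.52307268 -1.65158945]
top crop 428 209 tip [451.08564111 236.91620648] bore [446.51509028 237.71916565]
scene crop 263 87 tip [282.43463321 111.84202194] bore [283.63965939 118.88145341]
(np.int64(218), np.int64(14)) [446.28571429 237.5       ] [ 0.4494615  -0.30352335  0.088     ]
```

View pics/bore.png

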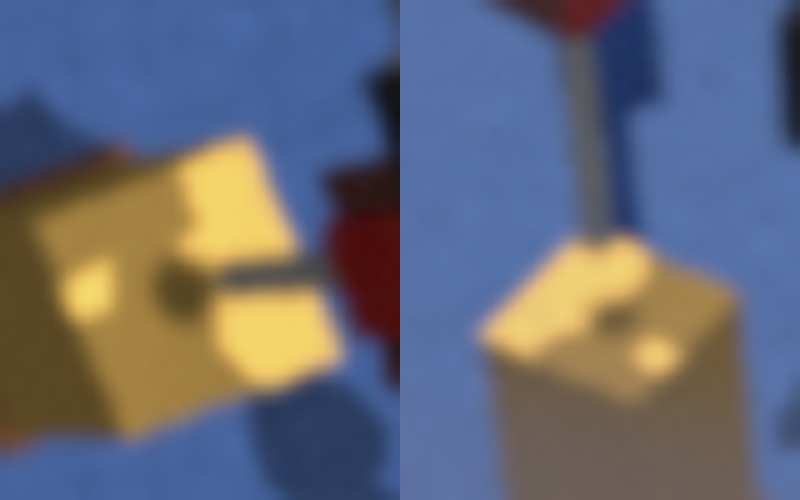

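The bore (world 0.4495, -0.3035) lines up with the tip to within about 1 mm. Insert.

>>> {"api": "jog_arm", "payload": {"steps": [[-0.0004, 0.0003, -0.01, 0, 0, 0], [-0.0004, 0.0003, -0.02, 0, 0, 0], [-0.0004, 0.0003, -0.025, 0, 0, 0], [-0.0004, 0.0003, -0.029, 0, 0, 0], [-0.0004, 0.0003, -0.032, 0, 0, 0]]}}

```text
time_s: 18.9
tool_pos: [0.4489, -0.3037, 0.1679]
ee_rot: [-180.0, -0.0, 106.0]
force: [0.2, -0.2, -1.2]
width: 0.277
gripper_force: 30.0
```

>>> {"api": "jog_arm", "payload": {"steps": [[0, 0, -0.01, 0, 0, 0], [0, 0, -0.02, 0, 0, 0], [0, 0, -0.03, 0, 0, 0], [0, 0, -0.04, 0, 0, 0], [0, 0, -0.05, 0, 0, 0]]}}

```text
time_s: 19.4
tool_pos: [0.449, -0.3037, 0.1176]
ee_rot: [-180.0, -0.0, 106.0]
force: [-0.5, 0.4, -1.1]
width: 0.275
gripper_force: 30.0
```

>>> {"api": "jog_arm", "payload": {"steps": [[0, 0, -0.008, 0, 0, 0], [0, 0, -0.014, 0, 0, 0], [0, 0, -0.018, 0, 0, 0], [0, 0, -0.02, 0, 0, 0], [0, 0, -0.02, 0, 0, 0]]}}

```text
time_s: 19.9
tool_pos: [0.4491, -0.3038, 0.0985]
ee_rot: [-180.0, -0.0, 106.0]
force: [-0.1, 0.2, -1.7]
width: 0.271
gripper_force: 30.0
```

Go down about 2 mm more until it touches.

>>> {"api": "jog_arm", "payload": {"steps": [[0, 0, -0.001, 0, 0, 0], [0, 0, -0.002, 0, 0, 0], [0, 0, -0.002, 0, 0, 0], [0, 0, -0.002, 0, 0, 0]]}}

```text
time_s: 20.3
tool_pos: [0.4492, -0.3039, 0.0968]
ee_rot: [180.0, 0.0, 106.0]
force: [1.0, -0.1, -0.7]
width: 0.272
gripper_force: 30.0
```

Within about 0.5 mm. Open, let the rod drop, and rise.

>>> {"api": "jog_arm", "payload": {"steps": [[0, 0, 0, 0, 0, 0], [0, 0, 0, 0, 0, 0], [0, 0, 0, 0, 0, 0], [0, 0, 0, 0, 0, 0], [0, 0, 0, 0, 0, 0]], "gripper": 110}}

```text
time_s: 20.8
tool_pos: [0.4491, -0.3038, 0.0966]
ee_rot: [-180.0, 0.0, 106.0]
force: [-0.2, -0.0, -0.6]
width: 0.571
gripper_force: 0.0
```

>>> {"api": "jog_arm", "payload": {"steps": [[0, 0, 0.02, 0, 0, 0], [0, 0, 0.05, 0, 0, 0], [0, 0, 0.09, 0, 0, 0], [0, 0, 0.13, 0, 0, 0], [0, 0, 0.15, 0, 0, 0]]}}

```text
time_s: 21.3
tool_pos: [0.4503, -0.3048, 0.2503]
ee_rot: [179.9, 0.2, 106.0]
force: [0.5, -0.1, -0.3]
width: 0.57
gripper_force: 0.0
```

>>> {"api": "jog_arm", "payload": {"steps": [[0, 0, 0, 0, 0, 0], [0, 0, 0, 0, 0, 0], [0, 0, 0, 0, 0, 0], [0, 0, 0, 0, 0, 0]]}}

```text
time_s: 21.7
tool_pos: [0.4482, -0.3031, 0.2449]
ee_rot: [-179.9, -0.2, 106.0]
force: [0.3, 0.3, -0.0]
width: 0.573
gripper_force: 0.0
```

Run:
```python
from h import *
c=bot.camera("top");s=bot.camera("scene")
a=cv2.resize(c["image"][90:310,150:510],(450,275));b=cv2.resize(s["image"][70:160,240:340],(306,275),interpolation=cv2.INTER_CUBIC)
cv2.imwrite("pics/end.png",np.hstack([a,b])[:,:,::-1]);print(bot.get_obs()["width"])
```

```text
0.5694037249497226
```

View pics/end.png

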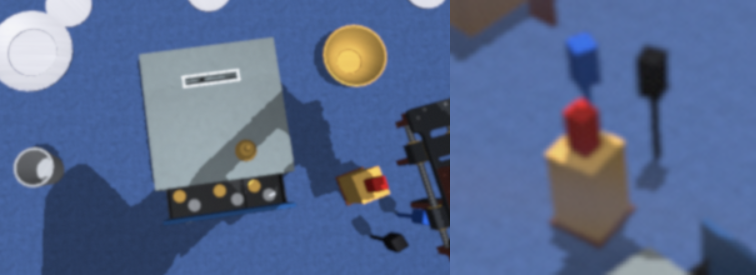

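The picture shows the drawer fully out at crop (225,200), the rod seated upright at (377,183), and the bystanders in place.

```bash
python3 -c "
from rig import bot
print(bot.close_job())"
```

```text
the job is handed in; nothing more can be done
None
```

The till's drawer is open, the red rod is back fully down in its stand and released, and the job is handed in at about 22 s; the final picture shows the bystanders in place, but no verdict was returned.

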